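# Load a stone carrier into the catch dock

### The arm

A 6-joint arm with a two-finger parallel gripper is mounted at the origin on the work surface. World frame = base frame: x ahead of the robot, y to its left, z up, the work surface at z = 0. Lengths are in mm, angles in rad, forces in N, time in s.
With the tool pointing down it reaches from about 300 to 875 mm from the base axis. Payload 4.2 kg.
Tool frame: the origin (TCP) lies at the very end of the fingers, on their centre line; the grasp point (between the pads) lies 19 mm behind it (bot.grip_point_offset is the x of the grasp point in the tool frame, in mm); x points along the fingers, z is the direction in which the jaws open and shut, and the axes are right-handed (so a half turn about x gives the same grasp; the last joint's range is limited). The gripper opens to 85 mm and grips with 20 to 120 N. Pads are 22 mm wide; open, the fingers measure 114 mm over their backs; the gripper's body (76 mm by 85 mm) begins 54 mm behind the grasp point. The pads swing forward as they close: fully open they stand 13 mm farther back than shut.
Start: joints at [-1.276, 0.32, 1.565, -0, 1.257, -0.02], TCP at [178.038, -546.758, 231.338] pointing down, gripper open.
Joint ranges: [-3.11, 3.11], [-0.84, 2.01], [0.21, 2.61], [-1.34, 4.49], [0.05, 2.63], [-2.56, 2.56]. Speed limits (rad/s): [2.57, 2.57, 3.14, 3.14, 3.14, 3.14].

### API

Orientations are given as a rotation vector (axis times angle).
In Python, from cell import bot gives the robot as it stands. The module is installed in compiled form; this text tells all that it offers.
- The arm moves only by the tool move_arm, never from a script. Its argument "rows" is a list of rows, each an object of numbers: "tx", "ty", "tz": the shift along the tool's x, y, z in mm; "turn": the turn about the tool's x in rad. In form: [{"tx": .., "ty": .., "tz": .., "turn": ..}, ...]. A call has 1 to 5 rows; each row shifts and turns the commanded pose from where the row before left it, along the tool's axes as they then stand; what a row does not reach is not made up. A row lasts 1/10 s, in which the tool goes at most 50 mm and 8.59 degrees, less where a joint would pass 70% of its speed; a pose out of reach is approached as far as the arm can. A call is refused whole if a number of a shift passes 50 or a number of a turn 0.15, either way. A call with a gripper value outside its range is refused whole. "fingers" is the finger opening in mm, from 0 to 85.4, set as the call begins (left out, the last holds). The fingers move at their own pace and stop on an object; the grip force is fixed at half the most. Time passes only in rows, so rows that do not move let the fingers close. It gives the time, the measured TCP pose, the force and the opening at its end, in the units of the state.
- bot.read_state(): the state, without advancing time (a new reading comes with each control period).
- bot.grab_frame(name): name is "scene" or "top" or "wrist"; returns the picture (480x640x3 uint8, red, green, blue); there is no depth.
- bot.get_calibration(name): a dict with "intrinsics" (3x3 intrinsics, pixels), "world_to_cam" (4x4, takes a point from world to camera coordinates). Camera axes: x right, y down, z forward; pixel columns grow to the right and rows downward; lengths in mm; the calibration is good to about 2 mm. A picture is of the moment at which its call begins: read the wrist's pose just before it. get_calibration takes no time and is no camera call; for the wrist camera it gives the pose at the moment of the call.
- bot.finish_job(): hands the job in, once; it reports no verdict.
The state is a dict: "time_s": time; "q": joint angles; "qvel": joint speeds; "joint_efforts": joint torques, N m; "ee_pos": TCP position; "tcp_rot": TCP orientation; "wrist_force": force on the tool from outside, world axes, zero at the start; "torque": the same for the moment, N m; "width": opening from 0.0 (shut) to 1.0 (fully open).
Only numpy, scipy, OpenCV 4.12 (cv2) and the standard library are available. Lean on these libraries where they do the work, as an engineer would, in place of code of your own. Each camera call takes 0.05 s, during which the arm holds its last target. There are 200 camera calls.

### The job

Pick up the aluminium stone carrier by its fin, set it on the open end of the bench dock and gently slide it in along the dock floor, so that its own front edge lifts the two hanging catches, on against the spring stop until both catches have dropped behind it. Let go of it, lying flat and held between catches and stop. Do not force it, do not touch the catches with the gripper, and leave the other things on the bench where they are.

Things in the scene. Friction and masses are not known exactly. Their poses are not given: they have to be found in the camera images.
- carrier: Stone carrier, loose, about 0.48 kg: bare aluminium plate 90 (x) x 120 (y) x 16 thick, with an upright grip fin on its middle, 44 long (x), 12 thick (y), z = 16 to 52, and four amber stones 6 high cemented on top (|x| 26 to 41, |y| 7 to 27). Origin: centre of the underside; x along the fin, z up. It goes in either way round.
- dock: Bench dock, fixed: grey base 310 (x) x 184 (y), 8 thick; its upper face (z = 8) is the channel floor, open end x = -185, far end +125. Origin under the base on the channel's centre line; +x is the way in, z up. Straight guides 124 apart, top z = 16, x = -100 to 55; flared lead-ins from x = -170. No part is above z = 75. 
- dock_mouth (a point): Point on the channel floor's centre line, 150 before the dock's origin, axes as the dock's: with the carrier's origin here it lies on the open end, clear of the catches. Further in it would come under the catches, so slide it, do not lower it there.
- dock_gate (a point): Where the catches' noses end (upright face) at the frame's middle setting: centre line, floor height, 30 before the dock's origin. The dark U-shaped frame that carries catches and stop is clamped anywhere up to 18 mm before or behind that setting along x; how far is not measured: feel for it. Its posts stand 60 before this point, |y| 77 to 87, 60 high.
- dock_stop (a point): Where the spring stop's plate (70 wide, 10 to 26 above the bench) begins at the frame's middle setting: centre line, floor height, 88 beyond dock_gate; shifts with the frame. Yields from 4 N, 0.7 N more per mm, bottoms hard after 11 mm (12 N); over 18 N breaks it. The catches fall once it is pressed in about 9 mm (10 N, plus up to 3 N of sliding friction), then the spring backs the carrier on to them.
- catch_l (a joint): Angle (rad) of the catch on the dock's +y side: 0 hanging (rest), about 0.2 riding on the carrier. Steel bar, 80 g, falls by itself, locks if pushed back to the open end. Pivot in the post, 50 above the bench. Ramp |y| 46 to 59: underside falls from 34 above the bench, 36 before the nose's end, to 12 (12 below the carrier's top), 8 before it.
- catch_r (a joint): Same for the catch on the dock's -y side.
- compound_bar: Bystander: loose blue bar of polishing compound, 85 x 38 x 28; origin at the centre of its underside.
- felt_wheel: Bystander: loose grey felt polishing wheel lying flat, 80 across, 28 high; origin at the centre of its underside.
- bowl: Bystander: loose steel bowl, 90 across, 40 high; origin at the centre of its underside.
There are look-alikes about, which are no part of the job. Leave any blue look-alike of the carrier alone.

How it is judged (in metres and radians):
On the way:
1. the carrier, flat on the dock floor in the channel, holds both catches raised (z of carrier in the frame of dock between 0.003 and 0.013 m and y of carrier in the frame of dock between -0.006 and 0.006 m and angle between the z axis of carrier and the z axis of dock, either way round below 0.06 rad and angle between the x axis of carrier and the x axis of dock, either way round below 0.08 rad and x of carrier in the frame of dock between -0.11 and 0.03 m and value of joint each of catch_l, catch_r above 0.12 rad), for 0.2 s.
At the end, for the whole second after the job is handed in: Carrier at rest and released, flat on the dock floor (5 mm, 0.06 rad), within 6 mm and 0.08 rad of the channel's centre line, its origin no more than 10 mm short of the dock's origin, and both catches hanging behind it (under 0.05 rad) (z of carrier in the frame of dock between 0.003 and 0.013 m and y of carrier in the frame of dock between -0.006 and 0.006 m and angle between the z axis of carrier and the z axis of dock, either way round below 0.06 rad and angle between the x axis of carrier and the x axis of dock, either way round below 0.08 rad and x of carrier in the frame of dock between -0.01 and 0.06 m and value of joint each of catch_l, catch_r below 0.05 rad and linear speed of carrier below 0.01 m/s); the robot touches nothing.
It fails at once if the carrier is pressed on the spring stop with more than 18 N (contact force between carrier and plunger above 18 N).
It fails at once if the carrier is rammed or pressed on the dock with more than 80 N (contact force between carrier and dock above 80 N).
It fails at once if the gripper touches a catch (contact force between the fingers and catch_l above 0.5 N or contact force between the fingers and catch_r above 0.5 N).
It fails at once if a bystander is moved by more than 20 mm (distance of any of compound_bar, felt_wheel, bowl from where it was at the start of the episode above 0.02 m).
It also fails if it takes over 72 s, if anything falls off the work surface, if the arm or the gripper's body presses on something with over 40 N, if the wrist force passes 120 N, or if a joint passes its speed limit or range.

## Working session

There is one attempt and no reset: what is moved stays moved. The work goes in short steps, Python scripts to look and compute and a tool call to move; the robot and the scene stay as the last step left them, time stands still between calls to the robot, and variables do not carry over. Pictures are saved under pics/ and viewed, on a budget of 10 in all, crops included, one or two more only if the job needs it, and the job is handed in when it is done.

Besides the shell and the picture viewer there is one more tool, called by a JSON object that holds its "fn" and its "kwargs". move_arm: Moves the arm, as the interface text tells. Its arguments: {"type":"object","properties":{"rows":{"type":"array","items":{"type":"object","properties":{"tx":{"type":"number"},"ty":{"type":"number"},"tz":{"type":"number"},"turn":{"type":"number"}}}},"fingers":{"type":"number"}},"required":["rows"]}

```bash
mkdir -p pics
python3 - <<'E'
from cell import bot
import cv2,numpy as np
s=bot.read_state();print(s)
for n in("scene","top"):
    cv2.imwrite(f"pics/{n}0.png",bot.grab_frame(n)[:,:,::-1]);c=bot.get_calibration(n);print(c)
E
```

```text
{'time_s': 0.0, 'q': array([-1.27600016e+00,  3.20280231e-01,  1.56569668e+00,  1.68546947e-05,
        1.25742259e+00, -2.00068339e-02]), 'qvel': array([ 0.00044921,  0.00121683, -0.00108431,  0.00068398,  0.00147958,
        0.00133605]), 'joint_efforts': array([-1.07955191e-03, -4.15530860e+01, -2.34168112e+01, -9.18603246e-05,
        8.05325748e-03,  8.84827038e-07]), 'ee_pos': array([ 177.89477623, -546.26870594,  230.48212619]), 'tcp_rot': array([ 0.97536666,  1.34330511, -0.97353661]), 'wrist_force': array([ 0.3831423 , -0.14106585,  0.01639293]), 'torque': array([-0.01032672,  0.00889089,  0.0419141 ]), 'width': 0.999562934735939}
{'intrinsics': array([[619.96096423,   0.        , 315.15793197],
       [  0.        , 619.96096423, 252.78013149],
       [  0.        ,   0.        ,   1.        ]]), 'world_to_cam': array([[ 8.87149335e-01,  4.60992926e-01, -2.12504130e-02,
        -3.85189917e+02],
       [ 3.07767665e-01, -6.25334125e-01, -7.17102710e-01,
        -1.71355937e+02],
       [-3.43867885e-01,  6.29637002e-01, -6.96643469e-01,
         1.55682620e+03],
       [ 0.00000000e+00,  0.00000000e+00,  0.00000000e+00,
         1.00000000e+00]])}
{'intrinsics': array([[594.23851353,   0.        , 319.48644007],
       [  0.        , 594.23851353, 236.82348498],
       [  0.        ,   0.        ,   1.        ]]), 'world_to_cam': array([[ 4.52872978e-03, -9.99980514e-01,  4.29684154e-03,
        -1.31260269e+02],
       [-9.89990441e-01, -5.08953619e-03, -1.41042629e-01,
         5.20310809e+02],
       [ 1.41061749e-01, -3.61508810e-03, -9.89994199e-01,
         1.20475794e+03],
       [ 0.00000000e+00,  0.00000000e+00,  0.00000000e+00,
         1.00000000e+00]])}
```

View pics/top0.png

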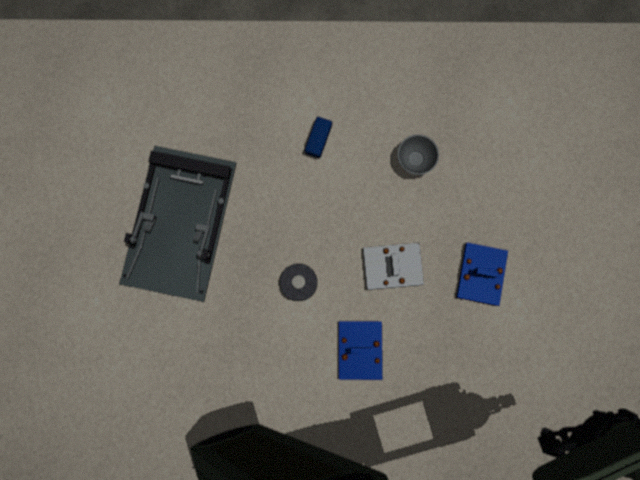

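View pics/scene0.png

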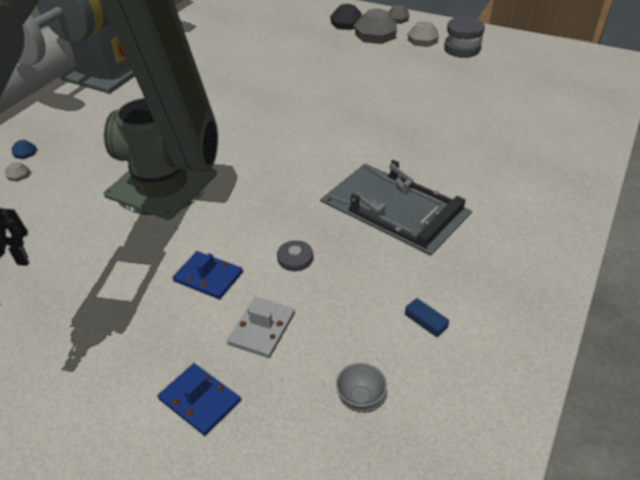

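Top view: the bare carrier is at about (392,265), with blue look-alikes at (482,273) and (360,350). The dock is at about (178,225), open end at lower left (120,284)-(204,300). Next I'll enlarge the carrier and dock.

Run:
```python
import cv2,numpy as np
im=cv2.imread("pics/top0.png")
a=cv2.resize(im[140:310,110:250],None,fx=3.5,fy=3.5,interpolation=cv2.INTER_CUBIC) 
b=cv2.resize(im[235:300,355:430],None,fx=4,fy=4,interpolation=cv2.INTER_CUBIC)
o=np.zeros((595,800,3),np.uint8);o[:a.shape[0],:a.shape[1]]=a;o[:b.shape[0],495:495+b.shape[1]]=b
o=cv2.convertScaleAbs(o,alpha=1.5);cv2.imwrite("pics/crop1.png",o)
```

```text
(no output)
```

View pics/crop1.png

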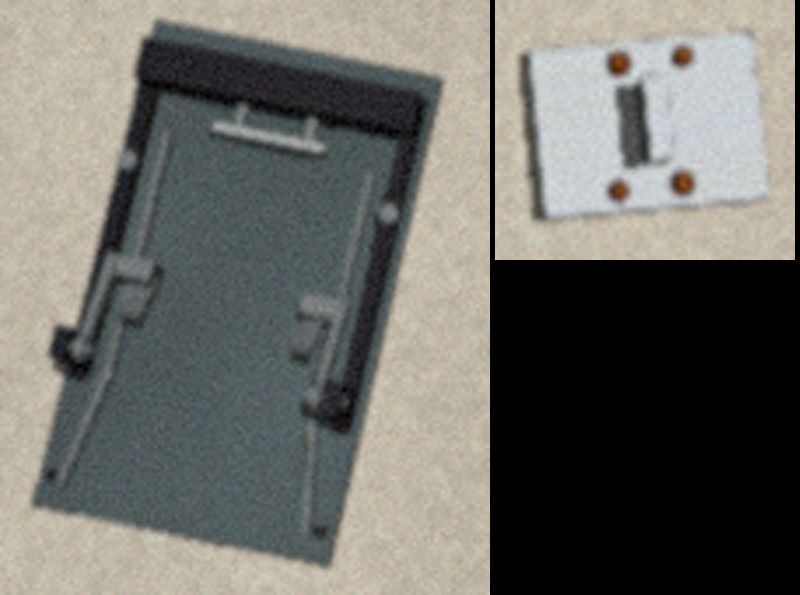

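The crop shows the dock's top corners (158,20), (440,78), (330,567), (33,505) and the carrier's top corners (527,50), (752,33), (768,198), (540,217). I'll fit both poses.

```bash
cat > h.py <<'E'
from cell import bot
import cv2,numpy as np
from scipy.optimize import least_squares
from scipy.spatial.transform import Rotation as R
def proj(c,P):
    p=np.asarray(P,float)@c["world_to_cam"][:3,:3].T+c["world_to_cam"][:3,3];p=p@c["intrinsics"].T
    return p[:,:2]/p[:,2:]
def W(q,P):
    c,s=np.cos(q[2]),np.sin(q[2]);P=np.asarray(P,float)
    return np.c_[q[0]+c*P[:,0]-s*P[:,1],q[1]+s*P[:,0]+c*P[:,1],P[:,2]]
def fit(c,P,px,q0):
    r=least_squares(lambda q:(proj(c,W(q,P))-px).ravel(),q0,x_scale=[10,10,.1])
    return r.x,r.fun.round(1)
def unproj(c,u,z):
    M=c["world_to_cam"];d=M[:3,:3].T@np.linalg.solve(c["intrinsics"],[u[0],u[1],1]);o=-M[:3,:3].T@M[:3,3]
    return o+d*(z-o[2])/d[2]
def plan(x,y,z,yaw,half=True):
    "shift in tool axes from the measured pose to TCP x,y,z with jaw axis at yaw"
    s=bot.read_state();r=R.from_rotvec(s["tcp_rot"]);m=r.as_matrix()
    a=np.arctan2(m[1,2],m[0,2]);d=(yaw-a+np.pi/2)%np.pi-np.pi/2
    print("pos",s["ee_pos"].round(1),"toolx",m[:,0].round(3),"tooly",m[:,1].round(3),"toolz",m[:,2].round(3),"jaw yaw",round(a,4),"q",s["q"].round(2),"t",s["time_s"],"F",s["wrist_force"].round(2),"w",round(s["width"],3))
    print("tool shift",(m.T@(np.array([x,y,z])-s["ee_pos"])).round(1),"turn",round(-d,4))
E
python3 - <<'E'
from h import *
c=bot.get_calibration("top")
px=lambda a,o,f:(np.array(a,float)+.5)/f-.5+o
D=[[125,92,8],[125,-92,8],[-185,-92,8],[-185,92,8]]
print(fit(c,D,px([[158,20],[440,78],[330,567],[33,505]],[110,140],3.5),[450,150,-.2]))
C=[[45,60,16],[45,-60,16],[-45,-60,16],[-45,60,16]]
u=px([[527-495,50],[752-495,33],[768-495,198],[540-495,217]],[355,235],4)
print(fit(c,C,u,[400,-250,0]))
plan(0,0,0,0)
print(bot.get_calibration("wrist")["world_to_cam"].round(3).tolist())
E
```

```text
(array([ 5.85059008e+02,  1.67798032e+02, -1.97907764e-01]), array([-0.7, -0.3,  0.9, -0.3, -0.1,  0.2, -0.2,  0.3]))
(array([ 4.63265100e+02, -2.83487470e+02,  8.05949045e-02]), array([-0.2, -0.4, -0.2, -0.4,  0.1,  0.6,  0.3,  0.2]))
pos [ 177.9 -546.3  230.6] toolx [-0.     0.002 -1.   ] tooly [0.951 0.31  0.   ] toolz [ 0.31  -0.951 -0.002] jaw yaw -1.256 q [-1.28  0.32  1.57 -0.    1.26 -0.02] t 0.1 F [-0.57 -0.04 -0.23] w 1.001
tool shift [ 231.5   -0.  -574.2] turn -1.256
[[0.309, -0.951, -0.001, -573.941], [-0.917, -0.298, 0.265, -34.437], [-0.252, -0.081, -0.964, 378.425], [0.0, 0.0, 0.0, 1.0]]
```

{"fn": "move_arm", "kwargs": {"rows": [{"ty":39,"tz":-18,"tx":0},{"ty":39,"tz":-18},{"ty":39,"tz":-18},{"ty":39,"tz":-18},{"ty":39,"tz":-18}]}}

```text
invalid input at $.rows[0]: expected keys tx, ty, tz, turn
```

{"fn": "move_arm", "kwargs": {"rows": [{"ty":39,"tz":-18,"tx":20},{"ty":39,"tz":-18,"tx":20},{"ty":39,"tz":-18},{"ty":39,"tz":-18},{}]}}

```text
invalid input at $.rows[0]: expected keys tx, ty, tz, turn
```

{"fn": "move_arm", "kwargs": {"rows": [{"turn":0.12},{"turn":0.114},{},{}]}}

```text
invalid input at $.rows[0]: expected keys tx, ty, tz, turn
```

Run:
```python
from h import *
plan(463.3,-283.5,21,-1.49)
c=bot.get_calibration("wrist");np.save("c1.npy",c,allow_pickle=True)
im=bot.grab_frame("wrist");cv2.imwrite("pics/w1.png",im[:,:,::-1])
print(proj(c,W([463.3,-283.5,.0806],[[22,0,52],[-22,0,52],[45,60,16],[45,-60,16],[-45,-60,16],[-45,60,16]])).round())
```

```text
pos [ 177.9 -546.3  230.6] toolx [-0.     0.002 -1.   ] tooly [0.951 0.31  0.   ] toolz [ 0.31  -0.951 -0.002] jaw yaw -1.256 q [-1.28  0.32  1.57 -0.    1.26 -0.02] t 0.1 F [-0.57 -0.04 -0.23] w 1.001
tool shift [ 209.8  352.7 -161.2] turn 0.234
[[  41. -441.]
 [  37. -338.]
 [ -17. -445.]
 [ 177. -384.]
 [ 158. -210.]
 [ -20. -262.]]
```

View pics/w1.png

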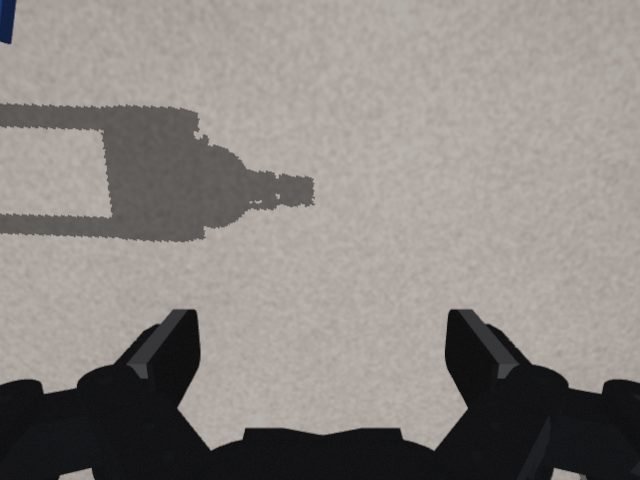

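The moves were refused because every key must be given, so this wrist picture shows only bench and the arm's shadow. I'll redo the moves with full rows.

{"fn": "move_arm", "kwargs": {"rows": [{"tx":0,"ty":39,"tz":-18,"turn":0},{"tx":0,"ty":39,"tz":-18,"turn":0},{"tx":0,"ty":39,"tz":-18,"turn":0},{"tx":0,"ty":39,"tz":-18,"turn":0},{"tx":0,"ty":39,"tz":-18,"turn":0}]}}

```text
time_s: 0.65
ee_pos: [336.5, -399.4, 231.1]
tcp_rot: [0.975, 1.342, -0.975]
wrist_force: [0.4, -0.2, -0.1]
width: 0.998
```

{"fn": "move_arm", "kwargs": {"rows": [{"tx":20,"ty":39,"tz":-18,"turn":0},{"tx":20,"ty":39,"tz":-18,"turn":0},{"tx":0,"ty":39,"tz":-18,"turn":0},{"tx":0,"ty":39,"tz":-18,"turn":0},{"tx":0,"ty":0,"tz":0,"turn":0.12}]}}

```text
time_s: 1.15
ee_pos: [464.7, -280.7, 190.8]
tcp_rot: [1.064, 1.296, -1.061]
wrist_force: [-0.7, -0.9, 0.1]
width: 0.998
```

{"fn": "move_arm", "kwargs": {"rows": [{"tx":0,"ty":0,"tz":0,"turn":0.114},{"tx":0,"ty":0,"tz":0,"turn":0},{"tx":0,"ty":0,"tz":0,"turn":0}]}}

```text
time_s: 1.45
ee_pos: [461.5, -284.0, 191.1]
tcp_rot: [1.148, 1.248, -1.148]
wrist_force: [0.2, 0.4, 0.1]
width: 0.997
```

Run:
```python
from h import *
plan(463.3,-283.5,21,-1.49)
c=bot.get_calibration("wrist");np.save("c1.npy",c,allow_pickle=True)
im=bot.grab_frame("wrist");cv2.imwrite("pics/w2.png",im[:,:,::-1])
print(proj(c,W([463.3,-283.5,.0806],[[22,0,52],[-22,0,52],[45,60,16],[45,-60,16],[-45,-60,16],[-45,60,16]])).round())
```

```text
pos [ 461.5 -284.   191.1] toolx [-0.  0. -1.] tooly [ 0.997  0.083 -0.   ] toolz [ 0.083 -0.997 -0.   ] jaw yaw -1.4877 q [-0.57  0.3   1.7  -0.    1.14  0.91] t 1.45 F [0.19 0.39 0.1 ] w 0.997
tool shift [170.1   1.9  -0.3] turn 0.0023
[[322. 197.]
 [322. 258.]
 [243. 160.]
 [401. 160.]
 [396. 272.]
 [248. 272.]]
```

View pics/w2.png

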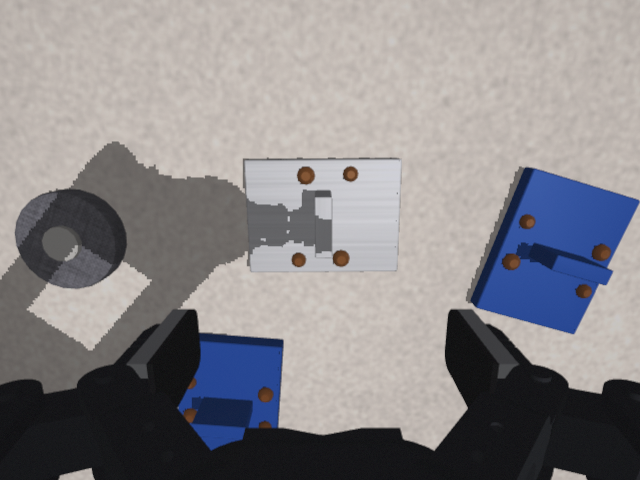

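Wrist view: the carrier's corners are at (244,159), (401,159), (398,271), (250,272), within 2 px of the prediction. The estimate holds, so I'll descend.

{"fn": "move_arm", "kwargs": {"rows": [{"tx":40,"ty":2.3,"tz":0.3,"turn":0.002},{"tx":40,"ty":0,"tz":0,"turn":0},{"tx":40,"ty":0,"tz":0,"turn":0},{"tx":30,"ty":0,"tz":0,"turn":0},{"tx":18,"ty":0,"tz":0,"turn":0}], "fingers": 50}}

```text
time_s: 2.0
ee_pos: [462.4, -283.7, 20.9]
tcp_rot: [1.151, 1.25, -1.152]
wrist_force: [-0.8, 0.6, 0.8]
width: 0.586
```

{"fn": "move_arm", "kwargs": {"rows": [{"tx":0,"ty":0,"tz":0,"turn":0},{"tx":0,"ty":0,"tz":0,"turn":0},{"tx":0,"ty":0,"tz":0,"turn":0},{"tx":0,"ty":0,"tz":0,"turn":0},{"tx":0,"ty":0,"tz":0,"turn":0}], "fingers": 0}}

```text
time_s: 2.5
ee_pos: [464.7, -284.9, 24.6]
tcp_rot: [1.151, 1.242, -1.15]
wrist_force: [-0.9, -1.4, 2.5]
width: 0.126
```

{"fn": "move_arm", "kwargs": {"rows": [{"tx":0,"ty":0,"tz":0,"turn":0},{"tx":0,"ty":0,"tz":0,"turn":0},{"tx":0,"ty":0,"tz":0,"turn":0},{"tx":0,"ty":0,"tz":0,"turn":0},{"tx":0,"ty":0,"tz":0,"turn":0}], "fingers": 0}}

```text
time_s: 3.0
ee_pos: [464.7, -284.9, 24.6]
tcp_rot: [1.15, 1.243, -1.15]
wrist_force: [-0.3, -1.6, 7.0]
width: 0.127
```

{"fn": "move_arm", "kwargs": {"rows": [{"tx":-5,"ty":0,"tz":0,"turn":0},{"tx":-15,"ty":0,"tz":0,"turn":0},{"tx":-25,"ty":0,"tz":0,"turn":0},{"tx":-25,"ty":0,"tz":0,"turn":0},{"tx":-20,"ty":0,"tz":0,"turn":0}]}}

```text
time_s: 3.5
ee_pos: [463.4, -283.6, 113.9]
tcp_rot: [1.151, 1.247, -1.151]
wrist_force: [0.5, -0.4, -4.2]
width: 0.13
```

{"fn": "move_arm", "kwargs": {"rows": [{"tx":-5,"ty":0,"tz":0,"turn":0},{"tx":0,"ty":0,"tz":0,"turn":0},{"tx":0,"ty":0,"tz":0,"turn":0}]}}

```text
time_s: 3.8
ee_pos: [463.0, -283.5, 117.0]
tcp_rot: [1.151, 1.248, -1.152]
wrist_force: [0.1, -0.1, -3.7]
width: 0.126
```

Run:
```python
from h import *
c=bot.get_calibration("top")
u=lambda x,y:((np.array([x,y])+.5)/3.5-.5+[110,140])
print("stop front top L,R",unproj(c,u(213,132),26),unproj(c,u(325,154),26))
q=[585.06,167.8,-.198]
print("mouth",W(q,[[-150,0,8]]),"back",W(q,[[-200,0,8]]))
m=W(q,[[-150,0,0]])[0]
plan(m[0],m[1],120,-np.pi/2-.198)
for s in(-18,0,18): print(s,proj(c,W(q,[[58+s,35,26],[58+s,-35,26]]))-[110,140])
```

```text
stop front top L,R [649.25690503 190.18654616  26.        ] [635.89383385 121.41701553  26.        ]
mouth [[437.99070658 197.30632024   8.        ]] back [[388.96760878 207.14176032   8.        ]]
pos [ 463.  -283.5  117. ] toolx [-0.002  0.002 -1.   ] tooly [ 0.997  0.079 -0.002] toolz [ 0.079 -0.997 -0.002] jaw yaw -1.492 q [-0.57  0.37  1.8   0.    0.97  0.92] t 3.8 F [ 0.13 -0.1  -3.73] w 0.126
tool shift [  -2.2   12.9 -481.3] turn 0.2768
-18 [[58.25558498 45.62587645]
 [90.24685918 52.12161657]]
0 [[60.24789212 37.55917148]
 [92.17870348 44.03131723]]
18 [[62.23236282 29.52419564]
 [94.10293904 35.97288226]]
```

{"fn": "move_arm", "kwargs": {"rows": [{"tx":0,"ty":0,"tz":-20,"turn":0},{"tx":0,"ty":0,"tz":-40,"turn":0},{"tx":0,"ty":0,"tz":-45,"turn":0},{"tx":0,"ty":0,"tz":-45,"turn":0},{"tx":0,"ty":0,"tz":-45,"turn":0}]}}

```text
time_s: 4.3
ee_pos: [446.9, -87.3, 117.2]
tcp_rot: [1.151, 1.248, -1.153]
wrist_force: [0.4, -0.5, -4.7]
width: 0.128
```

{"fn": "move_arm", "kwargs": {"rows": [{"tx":0,"ty":0,"tz":-45,"turn":0},{"tx":0,"ty":0,"tz":-45,"turn":0},{"tx":0,"ty":0,"tz":-45,"turn":0},{"tx":0,"ty":0,"tz":-45,"turn":0},{"tx":0,"ty":0,"tz":-45,"turn":0}]}}

```text
time_s: 4.8
ee_pos: [428.9, 136.5, 117.3]
tcp_rot: [1.149, 1.247, -1.153]
wrist_force: [0.3, -0.1, -4.8]
width: 0.131
```

{"fn": "move_arm", "kwargs": {"rows": [{"tx":0,"ty":0,"tz":-40,"turn":0},{"tx":0,"ty":0,"tz":-20,"turn":0},{"tx":0,"ty":0,"tz":0,"turn":0.09},{"tx":0,"ty":0,"tz":0,"turn":0.1},{"tx":0,"ty":0,"tz":0,"turn":0.087}]}}

```text
time_s: 5.3
ee_pos: [424.4, 194.7, 117.1]
tcp_rot: [1.353, 1.109, -1.359]
wrist_force: [-1.1, -0.3, -2.8]
width: 0.125
```

{"fn": "move_arm", "kwargs": {"rows": [{"tx":0,"ty":0,"tz":0,"turn":0},{"tx":0,"ty":0,"tz":0,"turn":0},{"tx":0,"ty":0,"tz":0,"turn":0}]}}

```text
time_s: 5.6
ee_pos: [425.7, 194.3, 117.9]
tcp_rot: [1.352, 1.11, -1.354]
wrist_force: [-1.2, 0.3, -3.9]
width: 0.129
```

Run:
```python
from h import *
q=[585.06,167.8,-.198]
m=W(q,[[-158,0,0]])[0]
plan(m[0],m[1],60,-np.pi/2-.198)
```

```text
pos [425.7 194.3 117.9] toolx [-0.001 -0.    -1.   ] tooly [ 0.981 -0.196 -0.001] toolz [-0.196 -0.981  0.001] jaw yaw -1.7678 q [ 0.4   0.26  1.97 -0.    0.91  2.17] t 5.6 F [-1.21  0.29 -3.89] w 0.129
tool shift [57.9  3.5 -5.4] turn 0.001
```

{"fn": "move_arm", "kwargs": {"rows": [{"tx":15,"ty":1.5,"tz":-2.7,"turn":0.001},{"tx":20,"ty":2,"tz":-2.7,"turn":0},{"tx":15,"ty":0,"tz":0,"turn":0},{"tx":8,"ty":0,"tz":0,"turn":0},{"tx":0,"ty":0,"tz":0,"turn":0}]}}

```text
time_s: 6.1
ee_pos: [429.9, 198.6, 59.4]
tcp_rot: [1.352, 1.109, -1.357]
wrist_force: [-0.5, 0.2, -4.5]
width: 0.132
```

Run:
```python
from h import *
q=[585.06,167.8,-.198]
m=W(q,[[-158,0,0]])[0]
plan(m[0],m[1],36,-np.pi/2-.198)
im=bot.grab_frame("top")[:,:,::-1]
cw=bot.get_calibration("wrist");w=bot.grab_frame("wrist")[:,:,::-1]
cv2.imwrite("pics/top3.png",im);cv2.imwrite("pics/w3r.png",w)
o=np.zeros((595,800,3),np.uint8)
a=cv2.resize(im[190:320,110:240],(390,390),interpolation=cv2.INTER_CUBIC);o[:390,:390]=cv2.convertScaleAbs(a,alpha=1.5)
o[:308,390:800]=cv2.resize(w,(410,308),interpolation=cv2.INTER_AREA);cv2.imwrite("pics/crop3.png",o[:400])
D=[[-100,62,16],[-100,-62,16],[-185,92,8],[-185,-92,8]]
print(proj(cw,W(q,D)).round(),proj(cw,W(q,D)).round()*.64+[390,0])
```

```text
pos [429.9 198.6  59.4] toolx [-0.002 -0.001 -1.   ] tooly [ 0.98  -0.198 -0.002] toolz [-0.198 -0.98   0.002] jaw yaw -1.7697 q [ 0.41  0.35  2.03 -0.    0.77  2.18] t 6.1 F [-0.46  0.17 -4.55] w 0.132
tool shift [23.4  0.2 -0.4] turn -0.0009
[[183. 154.]
 [462. 153.]
 [145. 321.]
 [501. 321.]] [[507.12  98.56]
 [685.68  97.92]
 [482.8  205.44]
 [710.64 205.44]]
```

View pics/crop3.png

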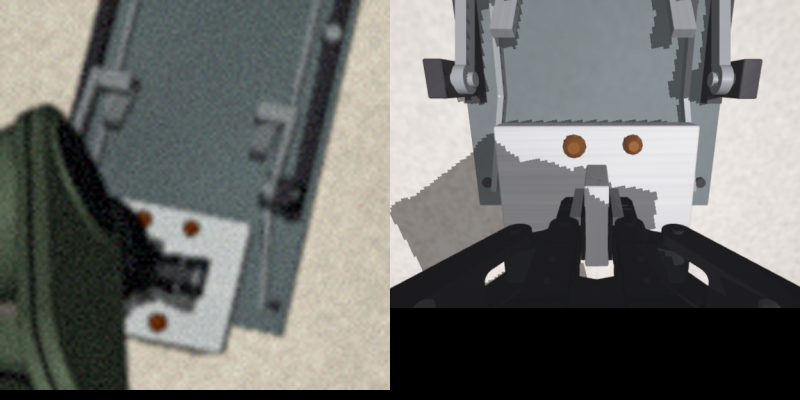

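Left panel (top): the carrier is held before the dock and partly hidden by the arm. Right panel (wrist): the carrier's front edge runs (494,124)-(699,124), the dock screws are at (487,182) and (700,182), and the catches are level. The dock seems 1–2 mm to the left of my fit, so I'll enlarge the view.

Run:
```python
import cv2
w=cv2.imread("pics/w3r.png")[60:340,90:550]
cv2.imwrite("pics/crop4.png",cv2.resize(w,(782,476),interpolation=cv2.INTER_CUBIC))
```

```text
(no output)
```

View pics/crop4.png

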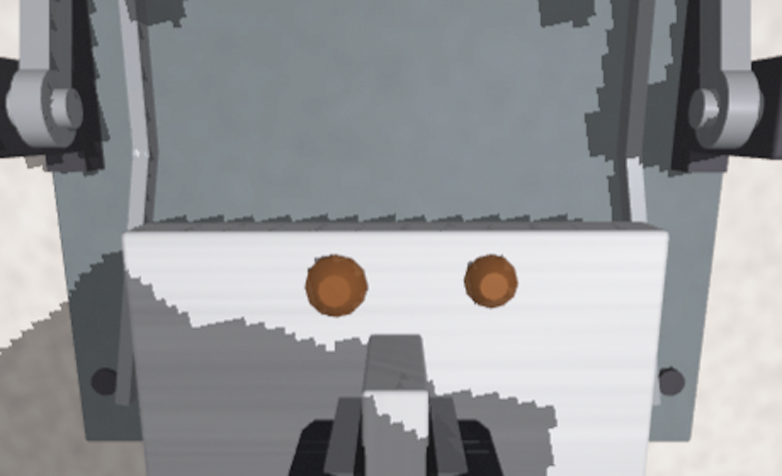

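Enlarged: dock near corners (86,440) and (690,440), guide kinks about (150,155) and (627,158), carrier front top corners (124,233) and (668,233). Everything is parallel. I'll compute the lateral offset.

Run:
```python
from h import *
c=bot.get_calibration("wrist")
f=lambda a:np.array(a,float)/1.7+[90,60]
D=[[-185,92,8],[-185,-92,8],[-100,62,16],[-100,-62,16]]
qd,r=fit(c,D,f([[86,440],[690,440],[150,156],[627,157]]),[585,168,-.198]);print(qd,r)
C=[[45,60,50.8],[45,-60,50.8]]
qc,r=fit(c,C,f([[124,233],[668,233]]),[430,198.6,-.198]);print(qc,r)
R2=np.array([[np.cos(qd[2]),np.sin(qd[2])],[-np.sin(qd[2]),np.cos(qd[2])]])
print("carrier in dock",R2@(qc[:2]-qd[:2]),qc[2]-qd[2])
print("TCP minus carrier", bot.read_state()["ee_pos"][:2]-qc[:2])
```

```text
[ 5.86615262e+02  1.69350608e+02 -2.01613825e-01] [ 0.1  0.2  0.4  0.8  0.5 -0.4 -1.  -0.5]
[ 4.29344872e+02  1.99349228e+02 -1.99698414e-01] [-1.1  0.1  1.1  0.1]
carrier in dock [-160.09207469   -2.10252125] 0.001915410690624758
TCP minus carrier [ 1.65310628 -0.28857485]
```

{"fn": "move_arm", "kwargs": {"rows": [{"tx":0,"ty":0,"tz":-2,"turn":-0.002},{"tx":10,"ty":0,"tz":0,"turn":0},{"tx":10,"ty":0,"tz":0,"turn":0},{"tx":2,"ty":0,"tz":0,"turn":0},{"tx":0,"ty":0,"tz":0,"turn":0}]}}

```text
time_s: 6.7
ee_pos: [430.5, 200.7, 37.5]
tcp_rot: [1.351, 1.11, -1.355]
wrist_force: [-0.6, -1.1, -4.3]
width: 0.13
```

{"fn": "move_arm", "kwargs": {"rows": [{"tx":1,"ty":0,"tz":0,"turn":0},{"tx":1,"ty":0,"tz":0,"turn":0},{"tx":0,"ty":0,"tz":0,"turn":0},{"tx":0,"ty":0,"tz":0,"turn":0}]}}

```text
time_s: 7.1
ee_pos: [431.2, 200.9, 36.4]
tcp_rot: [1.353, 1.109, -1.353]
wrist_force: [-0.9, 0.3, -4.1]
width: 0.129
```

{"fn": "move_arm", "kwargs": {"rows": [{"tx":1,"ty":0,"tz":0,"turn":0},{"tx":1,"ty":0,"tz":0,"turn":0},{"tx":0,"ty":0,"tz":0,"turn":0},{"tx":0,"ty":0,"tz":0,"turn":0}]}}

```text
time_s: 7.5
ee_pos: [431.0, 200.9, 34.3]
tcp_rot: [1.353, 1.109, -1.353]
wrist_force: [-0.2, -0.3, -3.9]
width: 0.127
```

{"fn": "move_arm", "kwargs": {"rows": [{"tx":0.7,"ty":0,"tz":0,"turn":0},{"tx":0.7,"ty":0,"tz":0,"turn":0},{"tx":0,"ty":0,"tz":0,"turn":0},{"tx":0,"ty":0,"tz":0,"turn":0}]}}

```text
time_s: 7.9
ee_pos: [431.0, 200.9, 32.8]
tcp_rot: [1.353, 1.109, -1.353]
wrist_force: [-0.2, 0.6, -3.5]
width: 0.13
```

{"fn": "move_arm", "kwargs": {"rows": [{"tx":0.6,"ty":0,"tz":0,"turn":0},{"tx":0,"ty":0,"tz":0,"turn":0},{"tx":0,"ty":0,"tz":0,"turn":0}]}}

```text
time_s: 8.2
ee_pos: [431.1, 201.0, 32.6]
tcp_rot: [1.353, 1.109, -1.353]
wrist_force: [-1.1, -0.6, 1.3]
width: 0.129
```

{"fn": "move_arm", "kwargs": {"rows": [{"tx":0,"ty":3,"tz":0,"turn":0},{"tx":0,"ty":4,"tz":0,"turn":0},{"tx":0,"ty":4,"tz":0,"turn":0},{"tx":0,"ty":4,"tz":0,"turn":0}]}}

```text
time_s: 8.6
ee_pos: [445.9, 198.0, 32.6]
tcp_rot: [1.353, 1.11, -1.354]
wrist_force: [-5.4, 1.1, 5.5]
width: 0.128
```

{"fn": "move_arm", "kwargs": {"rows": [{"tx":0,"ty":4,"tz":0,"turn":0},{"tx":0,"ty":4,"tz":0,"turn":0},{"tx":0,"ty":4,"tz":0,"turn":0},{"tx":0,"ty":4,"tz":0,"turn":0},{"tx":0,"ty":4,"tz":0,"turn":0}]}}

```text
time_s: 9.1
ee_pos: [465.5, 194.0, 32.6]
tcp_rot: [1.353, 1.11, -1.354]
wrist_force: [-5.0, 1.2, 6.3]
width: 0.131
```

Run:
```python
from h import *
q=[586.6,169.35,-.2016];s=bot.read_state();plan(*s["ee_pos"],-np.pi/2-.2)
d=s["ee_pos"][:2]-[1.5,-.3]-q[:2];a=q[2];print(np.cos(a)*d[0]+np.sin(a)*d[1],-np.sin(a)*d[0]+np.cos(a)*d[1],s["torque"])
```

```text
pos [465.5 194.   32.6] toolx [-0.001  0.    -1.   ] tooly [ 0.981 -0.196 -0.001] toolz [-0.196 -0.981  0.   ] jaw yaw -1.7684 q [0.37 0.43 1.99 0.   0.73 2.14] t 9.1 F [-5.03  1.19  6.3 ] w 0.131
tool shift [0. 0. 0.] turn 0.0024
-125.12670335402942 -0.07895540404846457 [ 0.14994533  0.62406403 -0.00067335]
```

{"fn": "move_arm", "kwargs": {"rows": [{"tx":-0.3,"ty":3,"tz":0,"turn":0.002},{"tx":0,"ty":3,"tz":0,"turn":0},{"tx":0,"ty":3,"tz":0,"turn":0},{"tx":0,"ty":2,"tz":0,"turn":0}]}}

```text
time_s: 9.5
ee_pos: [476.4, 191.8, 32.6]
tcp_rot: [1.354, 1.108, -1.355]
wrist_force: [-3.8, 0.7, 3.2]
width: 0.122
```

{"fn": "move_arm", "kwargs": {"rows": [{"tx":0,"ty":2,"tz":0,"turn":0},{"tx":0,"ty":2,"tz":0,"turn":0},{"tx":0,"ty":2,"tz":0,"turn":0},{"tx":0,"ty":2,"tz":0,"turn":0}]}}

```text
time_s: 9.9
ee_pos: [484.1, 190.3, 32.6]
tcp_rot: [1.354, 1.108, -1.355]
wrist_force: [-3.0, 0.8, 2.5]
width: 0.128
```

{"fn": "move_arm", "kwargs": {"rows": [{"tx":0,"ty":2,"tz":0,"turn":0},{"tx":0,"ty":2,"tz":0,"turn":0},{"tx":0,"ty":2,"tz":0,"turn":0},{"tx":0,"ty":2,"tz":0,"turn":0}]}}

```text
time_s: 10.3
ee_pos: [492.0, 188.7, 32.6]
tcp_rot: [1.354, 1.108, -1.354]
wrist_force: [-4.4, 1.0, 3.9]
width: 0.125
```

{"fn": "move_arm", "kwargs": {"rows": [{"tx":0,"ty":1.5,"tz":0,"turn":0},{"tx":0,"ty":1.5,"tz":0,"turn":0},{"tx":0,"ty":1.5,"tz":0,"turn":0},{"tx":0,"ty":1.5,"tz":0,"turn":0}]}}

```text
time_s: 10.7
ee_pos: [496.5, 187.5, 32.6]
tcp_rot: [1.353, 1.11, -1.357]
wrist_force: [-6.9, 0.5, 6.6]
width: 0.129
```

{"fn": "move_arm", "kwargs": {"rows": [{"tx":0,"ty":1.5,"tz":0,"turn":0},{"tx":0,"ty":1.5,"tz":0,"turn":0},{"tx":0,"ty":1.5,"tz":0,"turn":0},{"tx":0,"ty":1.5,"tz":0,"turn":0}]}}

```text
time_s: 11.1
ee_pos: [502.4, 186.3, 32.6]
tcp_rot: [1.353, 1.11, -1.357]
wrist_force: [-6.4, 0.4, 6.4]
width: 0.128
```

{"fn": "move_arm", "kwargs": {"rows": [{"tx":0,"ty":2,"tz":0,"turn":0},{"tx":0,"ty":2,"tz":0,"turn":0},{"tx":0,"ty":2,"tz":0,"turn":0},{"tx":0,"ty":2,"tz":0,"turn":0}]}}

```text
time_s: 11.5
ee_pos: [510.4, 184.7, 32.6]
tcp_rot: [1.353, 1.11, -1.357]
wrist_force: [-6.2, 1.5, 6.5]
width: 0.125
```

Run:
```python
from h import *
q=[586.6,169.35,-.2016];s=bot.read_state();plan(*s["ee_pos"],-np.pi/2-.2)
d=s["ee_pos"][:2]-[1.5,-.3]-q[:2];a=q[2];print(np.cos(a)*d[0]+np.sin(a)*d[1],-np.sin(a)*d[0]+np.cos(a)*d[1],s["torque"])
cv2.imwrite("pics/w5.png",bot.grab_frame("wrist")[:,:,::-1])
```

```text
pos [510.4 184.7  32.6] toolx [-0.002 -0.    -1.   ] tooly [ 0.98  -0.198 -0.002] toolz [-0.198 -0.98   0.001] jaw yaw -1.7702 q [0.33 0.47 1.89 0.   0.78 2.1 ] t 11.5 F [-6.22  1.55  6.54] w 0.125
tool shift [0. 0. 0.] turn 0.0005
-79.24976281923966 -0.22513963351291721 [0.25598247 0.83015002 0.01028358]
```

View pics/w5.png

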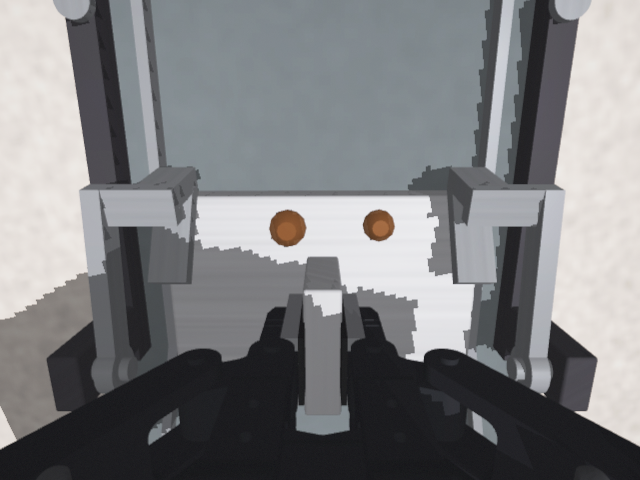

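Both catches are resting evenly on the carrier's plate, the fingers are well clear of them, and the carrier is straight in the channel. I'll keep sliding.

{"fn": "move_arm", "kwargs": {"rows": [{"tx":-0.2,"ty":2,"tz":0,"turn":0},{"tx":0,"ty":3,"tz":0,"turn":0},{"tx":0,"ty":3,"tz":0,"turn":0},{"tx":0,"ty":3,"tz":0,"turn":0},{"tx":0,"ty":3,"tz":0,"turn":0}]}}

```text
time_s: 12.05
ee_pos: [525.3, 181.9, 32.6]
tcp_rot: [1.354, 1.108, -1.355]
wrist_force: [-4.2, 1.9, 1.1]
width: 0.13
```

{"fn": "move_arm", "kwargs": {"rows": [{"tx":0,"ty":3,"tz":0,"turn":0},{"tx":0,"ty":3,"tz":0,"turn":0},{"tx":0,"ty":3,"tz":0,"turn":0},{"tx":0,"ty":3,"tz":0,"turn":0},{"tx":0,"ty":3,"tz":0,"turn":0}]}}

```text
time_s: 12.55
ee_pos: [540.2, 178.9, 32.6]
tcp_rot: [1.354, 1.108, -1.354]
wrist_force: [-3.0, 1.0, -0.1]
width: 0.128
```

{"fn": "move_arm", "kwargs": {"rows": [{"tx":0,"ty":3,"tz":0,"turn":0},{"tx":0,"ty":3,"tz":0,"turn":0},{"tx":0,"ty":3,"tz":0,"turn":0},{"tx":0,"ty":3,"tz":0,"turn":0},{"tx":0,"ty":3,"tz":0,"turn":0}]}}

```text
time_s: 13.05
ee_pos: [554.9, 175.9, 32.7]
tcp_rot: [1.354, 1.108, -1.354]
wrist_force: [-1.9, 0.6, -2.6]
width: 0.128
```

```bash
cat > p.py <<'E'
from h import *
q=[586.6,169.35,-.2016];s=bot.read_state()
d=s["ee_pos"][:2]-[1.5,-.3]-q[:2];a=q[2];f=s["wrist_force"];print((np.cos(a)*d[0]+np.sin(a)*d[1]).round(2),(-np.sin(a)*d[0]+np.cos(a)*d[1]).round(2),"Fx",(np.cos(a)*f[0]+np.sin(a)*f[1]).round(2),"Fy",(-np.sin(a)*f[0]+np.cos(a)*f[1]).round(2),f[2].round(2),s["time_s"])
m=R.from_rotvec(s["tcp_rot"]).as_matrix();print(np.arctan2(m[1,1],m[0,1]))
E
python3 p.py
```

```text
-33.89 0.11 Fx -1.95 Fy 0.21 -2.65 13.05
-0.19921969889488816
```

{"fn": "move_arm", "kwargs": {"rows": [{"tx":0.2,"ty":2,"tz":0,"turn":0},{"tx":0.1,"ty":2,"tz":0,"turn":0},{"tx":0,"ty":2,"tz":0,"turn":0},{"tx":0,"ty":2,"tz":0,"turn":0},{"tx":0,"ty":2,"tz":0,"turn":0}]}}

```text
time_s: 13.55
ee_pos: [564.5, 174.0, 32.6]
tcp_rot: [1.354, 1.108, -1.354]
wrist_force: [-3.4, 1.2, -0.8]
width: 0.131
```

{"fn": "move_arm", "kwargs": {"rows": [{"tx":0,"ty":2,"tz":0,"turn":0},{"tx":0,"ty":2,"tz":0,"turn":0},{"tx":0,"ty":2,"tz":0,"turn":0},{"tx":0,"ty":2,"tz":0,"turn":0},{"tx":0,"ty":2,"tz":0,"turn":0}]}}

```text
time_s: 14.05
ee_pos: [574.3, 172.1, 32.6]
tcp_rot: [1.354, 1.108, -1.355]
wrist_force: [-4.1, 0.0, 1.4]
width: 0.128
```

{"fn": "move_arm", "kwargs": {"rows": [{"tx":0,"ty":1,"tz":0,"turn":0},{"tx":0,"ty":1,"tz":0,"turn":0},{"tx":0,"ty":1,"tz":0,"turn":0}]}}

```text
time_s: 14.35
ee_pos: [577.1, 171.5, 32.6]
tcp_rot: [1.354, 1.108, -1.354]
wrist_force: [-3.6, 0.9, 3.9]
width: 0.126
```

```bash
python3 p.py
```

```text
-11.28 0.24 Fx -3.75 Fy 0.18 3.92 14.35
-0.19914576251245628
```

{"fn": "move_arm", "kwargs": {"rows": [{"tx":-0.2,"ty":1,"tz":0,"turn":0},{"tx":0,"ty":1,"tz":0,"turn":0},{"tx":0,"ty":1,"tz":0,"turn":0},{"tx":0,"ty":1,"tz":0,"turn":0}]}}

```text
time_s: 14.75
ee_pos: [581.1, 170.7, 32.6]
tcp_rot: [1.354, 1.108, -1.354]
wrist_force: [-3.7, 1.4, 0.9]
width: 0.126
```

{"fn": "move_arm", "kwargs": {"rows": [{"tx":0,"ty":1,"tz":0,"turn":0},{"tx":0,"ty":1,"tz":0,"turn":0},{"tx":0,"ty":1,"tz":0,"turn":0},{"tx":0,"ty":1,"tz":0,"turn":0}]}}

```text
time_s: 15.15
ee_pos: [585.1, 169.8, 32.6]
tcp_rot: [1.354, 1.108, -1.354]
wrist_force: [-3.3, 0.5, 0.1]
width: 0.126
```

{"fn": "move_arm", "kwargs": {"rows": [{"tx":0,"ty":1,"tz":0,"turn":0},{"tx":0,"ty":1,"tz":0,"turn":0},{"tx":0,"ty":1,"tz":0,"turn":0},{"tx":0,"ty":1,"tz":0,"turn":0}]}}

```text
time_s: 15.55
ee_pos: [589.0, 169.1, 32.6]
tcp_rot: [1.354, 1.108, -1.354]
wrist_force: [-2.7, 0.7, 0.3]
width: 0.129
```

```bash
python3 p.py
```

```text
0.9 0.2 Fx -2.81 Fy 0.1 0.28 15.55
-0.19918008518125738
```

Baseline sliding drag is about 3 N. I'll go on in 1 mm steps.

{"fn": "move_arm", "kwargs": {"rows": [{"tx":0,"ty":1,"tz":0,"turn":0},{"tx":0,"ty":1,"tz":0,"turn":0},{"tx":0,"ty":1,"tz":0,"turn":0}]}}

```text
time_s: 15.85
ee_pos: [592.0, 168.5, 32.6]
tcp_rot: [1.354, 1.108, -1.354]
wrist_force: [-2.8, 0.4, -0.5]
width: 0.131
```

{"fn": "move_arm", "kwargs": {"rows": [{"tx":0,"ty":1,"tz":0,"turn":0},{"tx":0,"ty":1,"tz":0,"turn":0},{"tx":0,"ty":1,"tz":0,"turn":0}]}}

```text
time_s: 16.15
ee_pos: [594.9, 167.9, 32.6]
tcp_rot: [1.354, 1.108, -1.354]
wrist_force: [-3.3, 0.5, -1.7]
width: 0.129
```

{"fn": "move_arm", "kwargs": {"rows": [{"tx":0,"ty":1,"tz":0,"turn":0},{"tx":0,"ty":1,"tz":0,"turn":0},{"tx":0,"ty":1,"tz":0,"turn":0}]}}

```text
time_s: 16.45
ee_pos: [597.8, 167.3, 32.6]
tcp_rot: [1.354, 1.108, -1.354]
wrist_force: [-2.2, 1.6, -1.7]
width: 0.127
```

```bash
python3 p.py
```

```text
9.85 0.24 Fx -2.46 Fy 1.12 -1.69 16.45
-0.19921902986552742
```

{"fn": "move_arm", "kwargs": {"rows": [{"tx":0.1,"ty":1,"tz":0,"turn":0},{"tx":0,"ty":1,"tz":0,"turn":0}]}}

```text
time_s: 16.65
ee_pos: [599.7, 166.9, 32.6]
tcp_rot: [1.354, 1.108, -1.354]
wrist_force: [-2.2, 1.0, -1.5]
width: 0.13
```

{"fn": "move_arm", "kwargs": {"rows": [{"tx":0,"ty":1,"tz":0,"turn":0},{"tx":0,"ty":1,"tz":0,"turn":0}]}}

```text
time_s: 16.85
ee_pos: [601.0, 166.7, 32.6]
tcp_rot: [1.354, 1.109, -1.356]
wrist_force: [-6.4, 1.1, 2.0]
width: 0.128
```

{"fn": "move_arm", "kwargs": {"rows": [{"tx":0,"ty":1,"tz":0,"turn":0},{"tx":0,"ty":1,"tz":0,"turn":0}]}}

```text
time_s: 17.05
ee_pos: [601.5, 166.6, 32.8]
tcp_rot: [1.353, 1.111, -1.359]
wrist_force: [-8.5, 1.9, 4.2]
width: 0.128
```

```bash
python3 p.py
```

```text
13.58 0.28 Fx -8.69 Fy 0.17 4.23 17.05
-0.1999119384613387
```

{"fn": "move_arm", "kwargs": {"rows": [{"tx":-0.2,"ty":1,"tz":0,"turn":0},{"tx":0,"ty":1,"tz":0,"turn":0}]}}

```text
time_s: 17.25
ee_pos: [603.1, 166.3, 32.8]
tcp_rot: [1.352, 1.112, -1.359]
wrist_force: [-8.9, 3.2, 2.8]
width: 0.129
```

{"fn": "move_arm", "kwargs": {"rows": [{"tx":0,"ty":0,"tz":0,"turn":0},{"tx":0,"ty":0,"tz":0,"turn":0}]}}

```text
time_s: 17.45
ee_pos: [603.2, 166.2, 32.8]
tcp_rot: [1.353, 1.112, -1.359]
wrist_force: [-8.3, 2.6, 2.3]
width: 0.126
```

```bash
python3 p.py
```

```text
15.38 0.28 Fx -8.66 Fy 0.91 2.3 17.45
-0.19990762956976413
```

{"fn": "move_arm", "kwargs": {"rows": [{"tx":0,"ty":1,"tz":0,"turn":0},{"tx":0,"ty":1,"tz":0,"turn":0},{"tx":0,"ty":0,"tz":0,"turn":0}]}}

```text
time_s: 17.75
ee_pos: [604.7, 166.0, 32.8]
tcp_rot: [1.352, 1.112, -1.36]
wrist_force: [-9.9, 2.2, 3.9]
width: 0.129
```

{"fn": "move_arm", "kwargs": {"rows": [{"tx":0,"ty":1,"tz":0,"turn":0},{"tx":0,"ty":1,"tz":0,"turn":0},{"tx":0,"ty":0,"tz":0,"turn":0}]}}

```text
time_s: 18.05
ee_pos: [606.1, 165.7, 32.9]
tcp_rot: [1.351, 1.113, -1.361]
wrist_force: [-11.0, 2.9, 4.7]
width: 0.132
```

```bash
python3 p.py
```

```text
18.3 0.29 Fx -11.34 Fy 0.63 4.71 18.05
-0.20001851918947736
```

{"fn": "move_arm", "kwargs": {"rows": [{"tx":-0.2,"ty":1,"tz":0,"turn":0},{"tx":0,"ty":1,"tz":0,"turn":0},{"tx":0,"ty":0,"tz":0,"turn":0}]}}

```text
time_s: 18.35
ee_pos: [607.5, 165.4, 33.0]
tcp_rot: [1.351, 1.114, -1.362]
wrist_force: [-10.9, 4.3, 5.1]
width: 0.128
```

{"fn": "move_arm", "kwargs": {"rows": [{"tx":0,"ty":1,"tz":0,"turn":0},{"tx":0,"ty":0.5,"tz":0,"turn":0},{"tx":0,"ty":0,"tz":0,"turn":0}]}}

```text
time_s: 18.65
ee_pos: [608.5, 165.1, 33.0]
tcp_rot: [1.351, 1.115, -1.363]
wrist_force: [-13.2, 4.3, 5.9]
width: 0.129
```

Run:
```python
exec(open('p.py').read())
cv2.imwrite("pics/w6.png",bot.grab_frame("wrist")[:,:,::-1])
```

```text
20.81 0.26 Fx -13.82 Fy 1.52 5.91 18.65
-0.20020453511284286
```

View pics/w6.png

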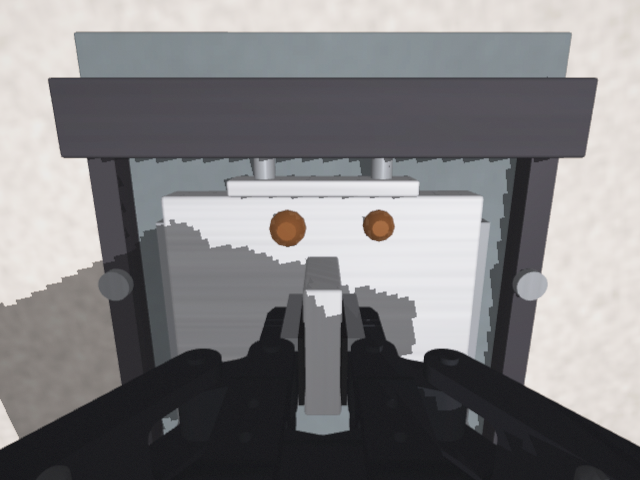

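The carrier sits squarely against the stop plate, (228,180)-(418,195), and is centred. The catches are hidden below the gripper. I'll press in a little further.

{"fn": "move_arm", "kwargs": {"rows": [{"tx":-0.2,"ty":0.7,"tz":0,"turn":0},{"tx":0,"ty":0,"tz":0,"turn":0}]}}

```text
time_s: 18.9
ee_pos: [609.1, 165.0, 33.0]
tcp_rot: [1.35, 1.115, -1.363]
wrist_force: [-13.1, 3.7, 5.4]
width: 0.13
```

{"fn": "move_arm", "kwargs": {"rows": [{"tx":0,"ty":0.7,"tz":0,"turn":0},{"tx":0,"ty":0,"tz":0,"turn":0}]}}

```text
time_s: 19.1
ee_pos: [609.7, 164.9, 33.1]
tcp_rot: [1.35, 1.115, -1.363]
wrist_force: [-12.7, 4.7, 6.6]
width: 0.128
```

Run:
```python
exec(open('p.py').read())
im=bot.grab_frame("top")[:,:,::-1]; sc=bot.grab_frame("scene")[:,:,::-1]
o=np.zeros((420,800,3),np.uint8)
o[:,:400]=cv2.resize(im[140:310,100:262],(400,420),interpolation=cv2.INTER_CUBIC);o[:270,400:]=cv2.resize(sc[150:258,315:475],(400,270),interpolation=cv2.INTER_CUBIC)
cv2.imwrite("pics/c7.png",cv2.convertScaleAbs(o,alpha=1.4))
```

```text
22.01 0.25 Fx -13.39 Fy 2.07 6.6 19.1
-0.2001821884591006
```

View pics/c7.png

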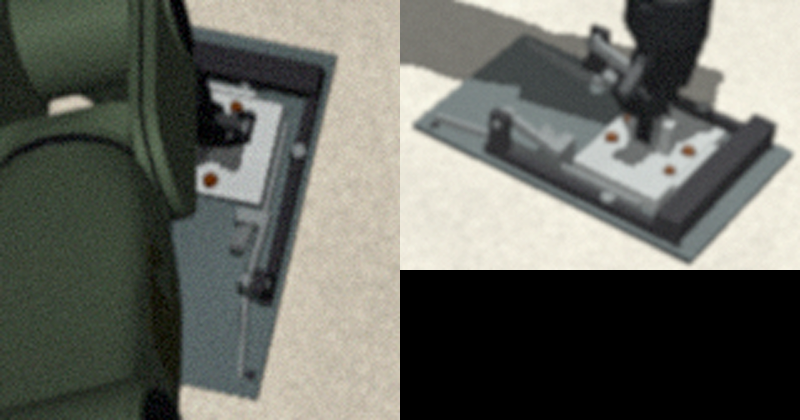

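The -y catch looks dropped behind the carrier's rear edge; the +y one is hidden. I'll press a touch more for margin, then ease back on to the catches.

{"fn": "move_arm", "kwargs": {"rows": [{"tx":-0.2,"ty":0.7,"tz":0,"turn":0},{"tx":0,"ty":0,"tz":0,"turn":0},{"tx":0,"ty":0,"tz":0,"turn":0}]}}

```text
time_s: 19.5
ee_pos: [610.3, 164.8, 33.1]
tcp_rot: [1.35, 1.115, -1.363]
wrist_force: [-13.2, 4.7, 4.4]
width: 0.129
```

```bash
python3 p.py
```

```text
22.64 0.27 Fx -13.86 Fy 1.96 4.44 19.5
-0.2001716946092135
```

{"fn": "move_arm", "kwargs": {"rows": [{"tx":0,"ty":-1,"tz":0,"turn":0},{"tx":0,"ty":-1,"tz":0,"turn":0},{"tx":0,"ty":-1,"tz":0,"turn":0},{"tx":0,"ty":-1,"tz":0,"turn":0}]}}

```text
time_s: 19.9
ee_pos: [608.5, 165.2, 32.9]
tcp_rot: [1.352, 1.112, -1.359]
wrist_force: [-7.3, 3.0, -0.2]
width: 0.128
```

{"fn": "move_arm", "kwargs": {"rows": [{"tx":0,"ty":-1,"tz":0,"turn":0},{"tx":0,"ty":-1,"tz":0,"turn":0},{"tx":0,"ty":-1,"tz":0,"turn":0},{"tx":0,"ty":0,"tz":0,"turn":0}]}}

```text
time_s: 20.3
ee_pos: [606.0, 165.7, 32.9]
tcp_rot: [1.352, 1.111, -1.358]
wrist_force: [-6.1, 2.9, -0.8]
width: 0.13
```

```bash
python3 p.py
```

```text
18.19 0.27 Fx -6.55 Fy 1.6 -0.8 20.3
-0.1997038717114879
```

{"fn": "move_arm", "kwargs": {"rows": [{"tx":0.2,"ty":-1,"tz":0,"turn":0},{"tx":0,"ty":-1,"tz":0,"turn":0},{"tx":0,"ty":0,"tz":0,"turn":0}]}}

```text
time_s: 20.6
ee_pos: [604.6, 166.0, 32.8]
tcp_rot: [1.353, 1.111, -1.357]
wrist_force: [-4.4, 2.3, -0.2]
width: 0.13
```

{"fn": "move_arm", "kwargs": {"rows": [{"tx":0,"ty":-1,"tz":0,"turn":0},{"tx":0,"ty":-1,"tz":0,"turn":0},{"tx":0,"ty":0,"tz":0,"turn":0}]}}

```text
time_s: 20.9
ee_pos: [603.2, 166.2, 32.8]
tcp_rot: [1.354, 1.11, -1.356]
wrist_force: [-4.6, 3.2, -1.8]
width: 0.125
```

```bash
python3 p.py
```

```text
15.32 0.27 Fx -5.15 Fy 2.2 -1.78 20.9
-0.1995197203972595
```

{"fn": "move_arm", "kwargs": {"rows": [{"tx":0,"ty":-1,"tz":0,"turn":0},{"tx":0,"ty":0,"tz":0,"turn":0},{"tx":0,"ty":0,"tz":0,"turn":0}]}}

```text
time_s: 21.2
ee_pos: [603.1, 166.3, 32.8]
tcp_rot: [1.354, 1.109, -1.355]
wrist_force: [-1.6, 2.2, -5.4]
width: 0.129
```

{"fn": "move_arm", "kwargs": {"rows": [{"tx":0,"ty":-1,"tz":0,"turn":0},{"tx":0,"ty":0,"tz":0,"turn":0},{"tx":0,"ty":0,"tz":0,"turn":0}]}}

```text
time_s: 21.5
ee_pos: [602.9, 166.2, 33.0]
tcp_rot: [1.355, 1.107, -1.353]
wrist_force: [0.9, 1.2, -7.5]
width: 0.129
```

```bash
python3 p.py
```

```text
15.11 0.22 Fx 0.68 Fy 1.32 -7.48 21.5
-0.19921981789439913
```

The backward motion stops dead at x ≈ 15.1 and the force swings from -5 to +0.7 N, so the catches hold. Now I'll relieve the lift and release with a small opening.

{"fn": "move_arm", "kwargs": {"rows": [{"tx":0.3,"ty":0.3,"tz":0,"turn":0},{"tx":0,"ty":0,"tz":0,"turn":0}]}}

```text
time_s: 21.7
ee_pos: [603.0, 166.2, 33.0]
tcp_rot: [1.355, 1.108, -1.354]
wrist_force: [0.5, 0.5, -6.7]
width: 0.129
```

{"fn": "move_arm", "kwargs": {"rows": [{"tx":0,"ty":0,"tz":0,"turn":0},{"tx":0,"ty":0,"tz":0,"turn":0},{"tx":0,"ty":0,"tz":0,"turn":0},{"tx":0,"ty":0,"tz":0,"turn":0},{"tx":0,"ty":0,"tz":0,"turn":0}], "fingers": 32}}

```text
time_s: 22.2
ee_pos: [602.7, 166.4, 33.3]
tcp_rot: [1.355, 1.108, -1.354]
wrist_force: [0.3, 0.1, 0.5]
width: 0.373
```

{"fn": "move_arm", "kwargs": {"rows": [{"tx":-5,"ty":0,"tz":0,"turn":0},{"tx":-15,"ty":0,"tz":0,"turn":0},{"tx":-30,"ty":0,"tz":0,"turn":0},{"tx":-40,"ty":0,"tz":0,"turn":0},{"tx":-40,"ty":0,"tz":0,"turn":0}]}}

```text
time_s: 22.7
ee_pos: [602.2, 166.3, 164.3]
tcp_rot: [1.354, 1.109, -1.355]
wrist_force: [0.8, 0.0, -0.0]
width: 0.375
```

{"fn": "move_arm", "kwargs": {"rows": [{"tx":-40,"ty":-20,"tz":0,"turn":0},{"tx":-10,"ty":-40,"tz":0,"turn":0},{"tx":0,"ty":-40,"tz":0,"turn":0},{"tx":0,"ty":-40,"tz":0,"turn":0},{"tx":0,"ty":0,"tz":0,"turn":0}]}}

```text
time_s: 23.2
ee_pos: [460.6, 194.2, 213.5]
tcp_rot: [1.351, 1.111, -1.355]
wrist_force: [0.3, 0.5, -0.6]
width: 0.378
```

Run:
```python
exec(open('p.py').read())
w=bot.grab_frame("wrist")[:,:,::-1]; sc=bot.grab_frame("scene")[:,:,::-1]
o=np.zeros((420,800,3),np.uint8)
o[:300,:400]=cv2.resize(w,(400,300),interpolation=cv2.INTER_AREA);o[:270,400:]=cv2.resize(sc[150:258,315:475],(400,270),interpolation=cv2.INTER_CUBIC)
cv2.imwrite("pics/c8.png",cv2.convertScaleAbs(o,alpha=1.2))
```

```text
-130.0 -0.88 Fx 0.17 Fy 0.52 -0.63 23.2
-0.19689202953334792
```

View pics/c8.png

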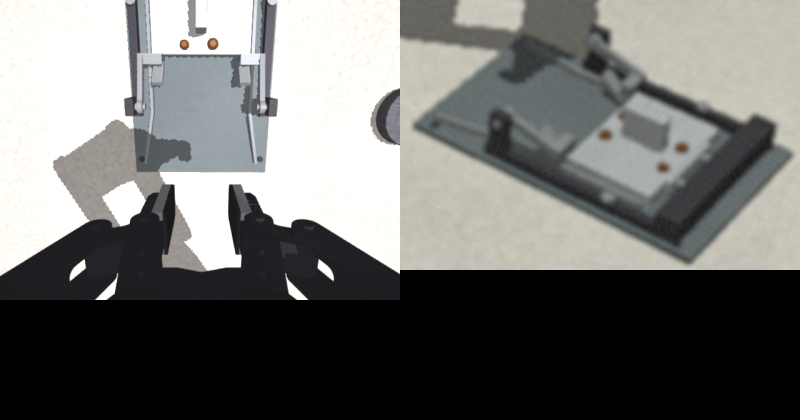

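The wrist view shows both noses at the carrier's rear edge, (148,57) and (252,60), and the carrier flat with the fin free. I'll take one enlarged view of both catches, because the result depends on them.

Run:
```python
from h import *
w=bot.grab_frame("wrist")[:,:,::-1]; sc=bot.grab_frame("scene")[:,:,::-1]
o=np.zeros((570,800,3),np.uint8)
o[:285,:]=cv2.resize(w[50:185,190:450],None,dst=None,fx=800/260,fy=285/135,interpolation=cv2.INTER_CUBIC) if 0 else cv2.resize(w[60:153,190:450],(800,285),interpolation=cv2.INTER_CUBIC)
o[285:,:427]=cv2.resize(sc[155:235,340:460],(427,285),interpolation=cv2.INTER_CUBIC)
cv2.imwrite("pics/c9.png",o)
q=[586.6,169.35,-.2016];c=bot.get_calibration("wrist")
# top of nose end: joint 0 vs raised 12 mm; carrier rear top edge at x=-30
p=proj(c,W(q,[[-30,60,24],[-30,-60,24]]));print((p-[190,60])*800/260)
```

```text
[[166.70715884 114.61570236]
 [651.7413517  115.48684333]]
```

View pics/c9.png

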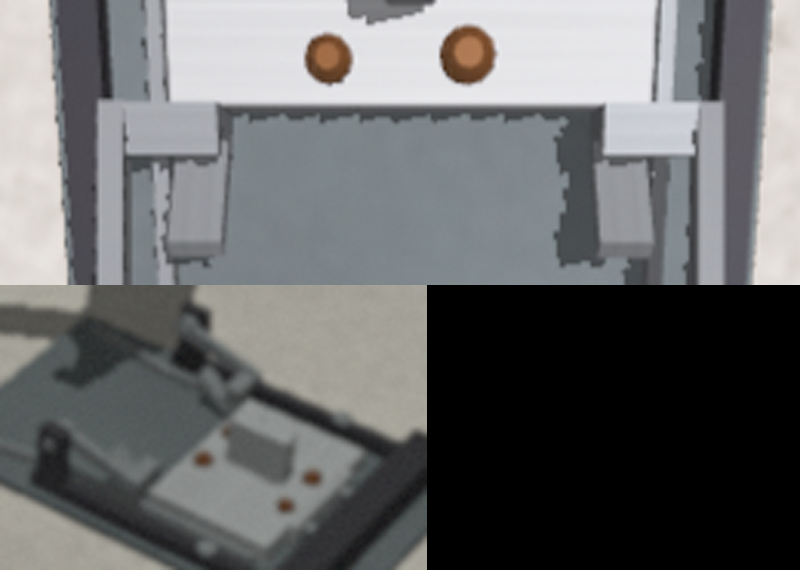

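Both noses are symmetric and hang right behind the carrier's rear edge, (98..220,103) and (603..722,103). Handing in.

```bash
python3 -c "
from cell import bot
print(bot.finish_job())"
```

```text
the job is handed in; nothing more can be done
None
```

The carrier is in the dock, released and held between the two catches and the spring stop, and the job is handed in at about 23 s. No verdict was reported.

**What I did:** I gripped the carrier by its fin, set it on the dock mouth and shifted it about 2 mm sideways after a close look with the wrist camera. I then slid it in with 3–7 N of drag, and a picture showed its front edge had lifted both catches. It met the stop at about x = +13 mm in the dock. I pressed it in about 9–10 mm, with at most 14 N at the wrist including drag.

**Last checks:**
- **Catches hold:** easing back, the carrier stopped dead at about x = +15 mm, and the wrist force along the dock went from −5 N to about +0.7 N.
- **Final pictures:** the carrier looks flat and centred, and both catches hang evenly right behind its rear edge. The gripper was well clear of it.

**What disagreed or was not checked:**
- My first set of move calls was refused for missing keys, so nothing moved and one picture was wasted.
- The dock's position from the top camera was about 2 mm off the wrist camera's; I used the wrist camera.
- I viewed 12 pictures, two over the budget.
- I did not measure the other items on the bench at the end, but the arm never went near them at bench height.

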